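# Tip the peeler out of the tall tilting tube and lay it on the board

### The arm

A 6-joint arm with a two-finger parallel gripper is mounted at the origin on a cart in front of the work surface, level with it; the furniture and walls round the work are solid. World frame = base frame: x ahead of the robot, y to its left, z up, the work surface at z = 0. Lengths are in m, angles in rad, forces in N, time in s.
With the tool pointing down it reaches from about 0.3 to 0.75 m from the base axis. Payload 8.5 kg.
Tool frame: the origin (TCP) lies midway between the tips of the shut fingers; the grasp point (between the pads) lies 19 mm behind it; z points along the fingers, y is the line along which they close (so a half turn about z gives the same grasp; the last joint's range is limited). The gripper opens to 88 mm and grips with 3 to 60 N. Pads are 18 mm wide; open, the fingers measure 123 mm over their backs; the gripper's body (75 mm by 187 mm) begins 45 mm behind the grasp point.
Start: joints at [-1.538, 0.381, 1.297, -0, 1.464, -0.215], TCP at [0.135, -0.533, 0.239] pointing down, gripper open.
Joint ranges: [-3.11, 3.11], [-0.89, 2.33], [0.22, 2.48], [-1.42, 4.56], [0.17, 2.85], [-2.88, 2.88]. Speed limits (rad/s): [2.39, 2.39, 3.14, 3.14, 3.14, 3.14].

### API

Orientations are given as [roll, pitch, yaw] about the fixed x, y, z axes, in that order (R = Rz(yaw) Ry(pitch) Rx(roll)).
In Python, from plant import env gives the robot as it stands.
- The arm moves only by the shell command python3 shift.py 'ROWS' [FORCE]. ROWS is a JSON list of rows, 1 to 5 of them, each of 7 numbers: the finger opening in m, then dx, dy, dz in m, then a rotation vector rx, ry, rz in rad; each row is the pose to reach, as a shift and turn from the pose commanded when the command began, along the tool's axes at that moment; what a row does not reach only later rows make up. A row lasts 1/12 s, in which the tool goes at most 0.0417 m and 0.125 rad, less where a joint would pass 70% of its speed; a pose out of reach is approached as far as the arm can. The fingers move at their own pace and stop on an object; FORCE is the grip in N (left out, the last holds). Time passes only in rows, so rows that do not move let the fingers close. It prints the time, the measured TCP pose, the force, the opening and the grip force at its end.
- env.state(): the state, without advancing time (a new reading comes with each control period).
- env.read_camera(name): name is "side" or "top"; returns a dict with "frame" (400x640x3 uint8, red, green, blue), "mtx" (3x3 intrinsics, pixels), "camera_from_world" (4x4, takes a point from world to camera coordinates). Camera axes: x right, y down, z forward; pixel columns grow to the right and rows downward; lengths in m; the calibration is good to about 2 mm. A picture is of the moment at which its call begins. There is no depth.
- env.finish_job(): hands the job in; it is judged then, once.
The state is a dict: "time_s": time; "joints": joint angles; "dq": joint speeds; "joint_torque": joint torques, N m; "ee_pos": TCP position; "tcp_rot": TCP orientation; "contact_force": force on the tool from outside, world axes, zero at the start; "torque": the same for the moment, N m; "finger_gap": finger opening in m; "grip_force": force on a finger pad.
Only numpy, scipy, OpenCV 4.12 (cv2) and the standard library are available. Lean on these libraries where they do the work, as an engineer would, in place of code of your own. Each camera call takes 0.05 s, during which the arm holds its last target. There are 200 camera calls.

### The job

The vegetable peeler has dropped so deep into the tall white tilting tube that it cannot be gripped. Push the tube over so that the peeler slides out into the tray in front of it, let the tube come back upright, then lay the peeler down flat on the chopping board, wholly on the board, let go of it, and leave the lemon, the garlic and the timer where they are.

Things in the scene. Friction and masses are not known exactly. Their poses are not given: they have to be found in the camera images.
- stand: Wooden stand fixed to the worktop. Origin: on the worktop straight below the tube's pivot; z up. Base along own y from 75 to -285, 150 wide. Two upright cheeks carry the tube between them: outer faces at x = +-36.5, 44 deep in y, up to 247 above the worktop. The tube tips towards own -y (the robot's right; the stand is turned up to 9 degrees).
- tray (a point): Centre of the smooth metal floor of the stand's catch tray, at the stand's y = -155, 7 above the worktop; axes as the stand's. The tray is 132 wide (x) and about 240 long (y), with a rim 15 above the worktop; its end under the tube (from the stand's y = -60 to -22) is a steep metal apron rising to 80.
- pivot (a point): The tube's hinge axis (along the stand's own x), 225 above the worktop at the stand's x = y = 0.
- tube (a joint): Tube angle, rad: 0 = upright, grows as the mouth goes over towards the stand's -y, 1.57 = level, stop at 2.6 (mouth pointing down at the tray). A light spring brings it back upright by itself in 2 to 3 s when let go; some 4 N pushed near the mouth hold it fully tipped. It does not stay tipped.
- tube_mouth (a point): Centre of the tube's open mouth; z points out of it. The square smooth tube is white with a blue foot and rim, 42 x 42 outside (rim band 46), 34 x 34 inside, 215 long: 75 from pivot to mouth, 140 from pivot to underside. Upright, its mouth is 300 and its foot 85 above the worktop.
- peeler: Green-handled peeler, 170 x 25 x 18, 0.06 to 0.11 kg, a straight bar to handle; own x along its length, own z across its 18 mm thickness; origin at the middle of its length and width, on its underside. It starts standing on the tube's 4 mm floor, its upper end about 41 below the mouth, and slides out once the tube is held at 2.2 rad or more (it may lean on the mouth until the tube goes back).
- peeler_mid (a point): The middle of the peeler's body (9 above its origin along its own z): where to grip it, across its 25 or 18 mm.
- peeler_end_a (a point): Point on the peeler's centre line 5 mm inside its +x end.
- peeler_end_b (a point): Point on the peeler's centre line 5 mm inside its -x end.
- board: Brown wooden chopping board, 240 (own x) x 360 (own y) x 22 high, lying still on the worktop (it cannot shift); origin under its centre. Its +y half (the half next to the stand) is empty; lemon and garlic lie on the -y half.
- board_top (a point): Centre of the board's upper face, 22 above the worktop; axes as the board's.
- lemon: Yellow lemon, 71 x 53 x 51, lying on the board; origin under its centre.
- garlic: Garlic bulb, 56 across and high, on the board; origin under its centre.
- timer: Round kitchen timer, teal above white, 64 across, 55 high, behind the tray; origin under its centre.

How it is judged:
On the way, in this order (a step that is already met when the one before it is completed fails the run):
1. The tube is pushed well over, mouth down (value of joint tube above 1.75 rad), for 0.2 s.
2. The peeler has slid out and lies low, clear of the tube, with the tube upright again (height (world z) of peeler_mid below 0.06 m and value of joint tube below 0.15 rad), for 0.2 s.
At the end, for the whole second after the job is handed in: The peeler lies flat and still on the chopping board, both its ends (points 5 mm inside them) at least 5 mm inside the board's edges and 2 to 20 mm above its face, released; the tube is upright within 0.1 rad (x of peeler_end_a in the frame of board_top between -0.115 and 0.115 m and y of peeler_end_a in the frame of board_top between -0.175 and 0.175 m and z of peeler_end_a in the frame of board_top between 0.002 and 0.02 m and x of peeler_end_b in the frame of board_top between -0.115 and 0.115 m and y of peeler_end_b in the frame of board_top between -0.175 and 0.175 m and z of peeler_end_b in the frame of board_top between 0.002 and 0.02 m and value of joint tube below 0.1 rad and linear speed of peeler below 0.02 m/s and contact force between peeler and the fingers below 0.1 N); the robot touches nothing.
It fails at once if The lemon is shifted by more than 30 mm (distance of lemon from where it was at the start of the episode above 0.03 m).
It fails at once if The garlic is shifted by more than 30 mm (distance of garlic from where it was at the start of the episode above 0.03 m).
It fails at once if The timer is shifted by more than 30 mm (distance of timer from where it was at the start of the episode above 0.03 m).
It also fails if it takes over 64 s, if anything falls off the work surface, if the arm or the gripper's body presses on something with over 40 N, if the wrist force passes 120 N, or if a joint passes its speed limit or range.

## Working session

There is one attempt and no reset: what is moved stays moved. The work goes in short steps, Python scripts to look and compute and a shell command to move; the robot and the scene stay as the last step left them, time stands still between calls to the robot, and variables do not carry over. Pictures are saved under pics/ and viewed, at most 10 in all, crops included, and the job is handed in when it is done.

```bash
ls; mkdir -p pics
python3 - <<'E'
from plant import env
import cv2,numpy as np
print(env.state())
for n in("side","top"):
    d=env.read_camera(n);cv2.imwrite(f"pics/{n}0.png",d["frame"][:,:,::-1]);print(d["mtx"],d["camera_from_world"])
E
```

```text
pics
plant.py
shift.py
{'time_s': 0.0, 'joints': array([-1.53826916e+00,  3.81169447e-01,  1.29824282e+00, -1.44310377e-05,
        1.46357560e+00, -2.15298093e-01]), 'dq': array([-0.00114507,  0.00014208,  0.00015574,  0.0014347 ,  0.00076168,
       -0.00035012]), 'joint_torque': array([ 2.25030089e-03, -4.37920976e+01, -2.24561638e+01,  7.15136435e-02,
        3.50751111e-02, -9.65421373e-05]), 'ee_pos': array([ 0.13489901, -0.53291774,  0.23815807]), 'tcp_rot': array([-3.14022659e+00, -2.84056689e-04,  2.47826617e-01]), 'contact_force': array([0.46444754, 0.16704316, 0.4114153 ]), 'torque': array([-0.02544228,  0.01427364,  0.03605439]), 'grip_force': 0.0, 'finger_gap': 0.08828994369289797}
[[457.12220458   0.         320.42912296]
 [  0.         457.12220458 194.12091085]
 [  0.           0.           1.        ]] [[-0.99957895 -0.01346844 -0.02570084  0.5340818 ]
 [ 0.01842014  0.38983189 -0.92070179  0.20464854]
 [ 0.02241943 -0.92078754 -0.38941966  1.5715847 ]
 [ 0.          0.          0.          1.        ]]
[[417.56217242   0.         327.39678539]
 [  0.         417.56217242 200.25829834]
 [  0.           0.           1.        ]] [[-0.01215048 -0.99992164  0.00301182 -0.06445126]
 [-0.9985188   0.01197357 -0.05307395  0.51148945]
 [ 0.05303373 -0.00365224 -0.99858604  1.38333734]
 [ 0.          0.          0.          1.        ]]
```

View pics/side0.png

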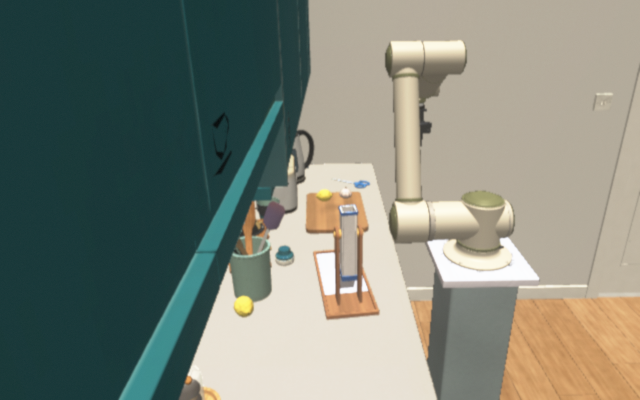

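View pics/top0.png

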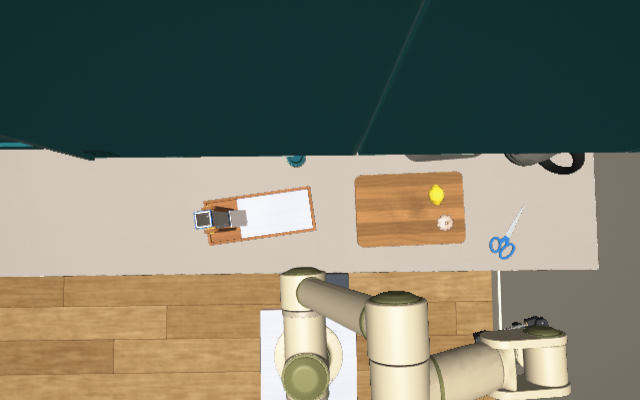

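The side view shows the stand at about (345,260) with the board behind it at (336,211). In the top view, the tray is a white quad at about (237-315, 187-238), the tube mouth is at (204,220), the board spans (355-465, 172-247), the lemon is at (437,195), the garlic at (445,223) and the timer at (296,158). An overhead cabinet covers everything beyond row 155.

```bash
cat > h.py <<'E'
from plant import env
import cv2,numpy as np
def cam(n):
    d=env.read_camera(n);return d["frame"],d["mtx"],d["camera_from_world"]
def ray(c,uv):
    _,K,T=c;R=T[:3,:3];o=-R.T@T[:3,3];d=R.T@np.linalg.inv(K)@np.array([*uv,1.]);return o,d/np.linalg.norm(d)
def onz(c,uv,z):
    o,d=ray(c,uv);return o+d*(z-o[2])/d[2]
def proj(c,p):
    _,K,T=c;q=K@(T[:3,:3]@np.asarray(p)+T[:3,3]);return q[:2]/q[2]
def big(m,lo,roi):
    x0,y0,x1,y1=roi;mm=np.zeros_like(m);mm[y0:y1,x0:x1]=m[y0:y1,x0:x1]
    cs,_=cv2.findContours(mm,cv2.RETR_EXTERNAL,cv2.CHAIN_APPROX_NONE)
    return sorted([c for c in cs if cv2.contourArea(c)>lo],key=cv2.contourArea)[::-1]
E
python3 - <<'E'
from h import *
c=cam("top");hsv=cv2.cvtColor(c[0],cv2.COLOR_RGB2HSV)
br=cv2.inRange(hsv,(5,90,60),(20,255,255))
def rect(cn,z):
    r=cv2.minAreaRect(cn);b=cv2.boxPoints(r);P=np.array([onz(c,p,z) for p in b])
    print("px",r,"centre",P.mean(0).round(4),"edges",[(np.round(P[(i+1)%4]-P[i],4)[:2]).tolist() for i in range(2)])
for n,roi,z,m in(("board",(345,160,480,260),.022,br),("stand",(190,180,330,250),.008,br),("tray",(235,180,330,250),.007,cv2.inRange(hsv,(100,0,200),(140,40,255)))):
    for k in big(m,50,roi)[:2]: print(n,cv2.contourArea(k));rect(k,z)
for n,lo,hi,roi,z in(("lemon",(24,120,120),(34,255,255),(400,160,480,250),.04),("timer",(80,80,50),(100,255,255),(275,150,320,175),.05)):
    for k in big(cv2.inRange(hsv,lo,hi),20,roi)[:1]: print(n,onz(c,cv2.boundingRect(k)[:2]+np.array(cv2.boundingRect(k)[2:])/2,z).round(3),cv2.boundingRect(k))
print("garlic",onz(c,(445,223),.05)); print("mouth",onz(c,(204,220),.3), hsv[215,275])
s=cam("side"); print("mouth side",onz(s,(348,210),.3))
cv2.imwrite("pics/c.png",np.vstack([cv2.resize(c[0][175:255,185:345,::-1],(640,320),interpolation=2),cv2.resize(s[0][190:270,270:430,::-1],(560,280),interpolation=2)[:, :].copy() if 0 else cv2.resize(s[0][195:265,270:430,::-1],(640,280),interpolation=2)]))
E
```

```text
board 7544.5
px ((409.75506591796875, 208.9998016357422), (71.96049499511719, 108.52188110351562), 87.66268920898438) centre [ 0.4784 -0.3441  0.022 ] edges [[0.0106, -0.3626], [-0.2394, -0.0027]]
stand 1111.5
px ((257.59002685546875, 215.62998962402344), (44.68914794921875, 110.73291778564453), 81.8698959350586) centre [0.4624 0.1637 0.008 ] edges [[0.0483, -0.3683], [-0.1488, -0.0197]]
tray 2532.5
px ((274.1899719238281, 213.3300018310547), (39.1737174987793, 70.9935302734375), 81.8698959350586) centre [0.4694 0.1083 0.007 ] edges [[0.031, -0.2364], [-0.1305, -0.0173]]
lemon [ 0.522 -0.431  0.04 ] (429, 185, 16, 20)
timer [0.648 0.022 0.05 ] (287, 150, 23, 16)
garlic [ 0.43010717 -0.45199559  0.05      ]
mouth [0.44700418 0.25803844 0.3       ] [116   7 249]
mouth side [0.44959622 0.27064932 0.3       ]
```

View pics/c.png

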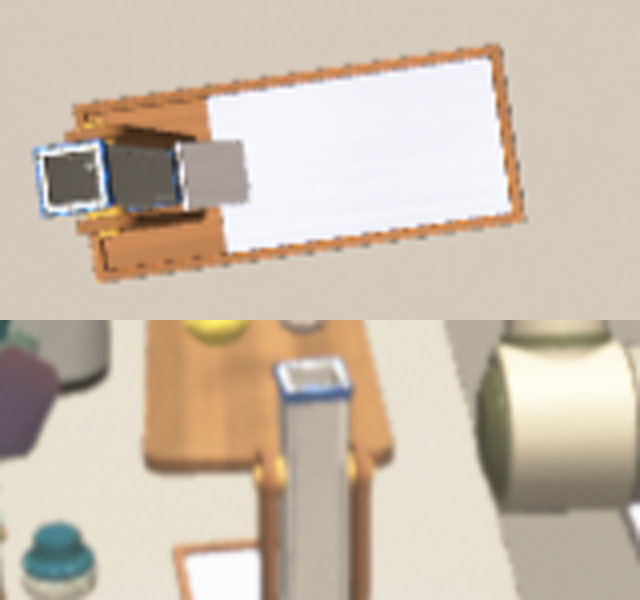

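The stand's origin is near (0.449, 0.267) with a yaw of 0.131. The board's centre is near (0.478, -0.344). I'll lift and turn so that the tool's x lies along the stand's y, then travel.

```bash
python3 shift.py '[[0,0,0,-0.16,0,0,-0.6],[0,0,0,-0.16,0,0,-0.6],[0,0,0,-0.16,0,0,-0.6],[0,0,0,-0.16,0,0,-0.6],[0,0,0,-0.16,0,0,-0.6]]' 10
python3 shift.py '[[0,0,0,0,0,0,-0.6],[0,0,0,0,0,0,-0.6],[0,0,0,0,0,0,-0.6],[0,0,0,0,0,0,-0.6],[0,0,0,0,0,0,-0.6]]'
python3 shift.py '[[0,0,0,0,0,0,-0.252],[0,0,0,0,0,0,-0.252],[0,0,0,0,0,0,-0.252]]'
python3 shift.py '[[0,0.11,0.17,0,0,0,0],[0,0.11,0.17,0,0,0,0],[0,0.11,0.17,0,0,0,0],[0,0.11,0.17,0,0,0,0],[0,0.11,0.17,0,0,0,0]]'
python3 shift.py '[[0,0.11,0.17,0,0,0,0],[0,0.11,0.17,0,0,0,0],[0,0.11,0.17,0,0,0,0],[0,0.11,0.17,0,0,0,0],[0,0.11,0.17,0,0,0,0]]'
```

```text
time_s: 0.62
ee_pos: [0.135, -0.5338, 0.4059]
tcp_rot: [3.133, 0.009, 0.854]
contact_force: [0.8, 0.3, 0.3]
finger_gap: 0.0572
grip_force: 0.0
time_s: 1.03
ee_pos: [0.1349, -0.5332, 0.3985]
tcp_rot: [-3.142, -0.001, 1.454]
contact_force: [0.6, 0.0, 0.0]
finger_gap: 0.0241
grip_force: 0.0
time_s: 1.28
ee_pos: [0.1349, -0.5332, 0.3986]
tcp_rot: [3.142, -0.0, 1.704]
contact_force: [-0.4, -0.1, 0.2]
finger_gap: 0.0036
grip_force: 0.0
time_s: 1.7
ee_pos: [0.2907, -0.4003, 0.3989]
tcp_rot: [3.141, 0.0, 1.696]
contact_force: [0.4, -0.9, 0.5]
finger_gap: 0.0004
grip_force: 0.0
time_s: 2.12
ee_pos: [0.4453, -0.2691, 0.3988]
tcp_rot: [3.141, -0.0, 1.696]
contact_force: [-0.1, -1.1, -0.9]
finger_gap: 0.0006
grip_force: 0.0
```

```bash
python3 shift.py '[[0,0.2,0.025,0,0,0,0],[0,0.2,0.025,0,0,0,0],[0,0.2,0.025,0,0,0,0],[0,0.2,0.025,0,0,0,0],[0,0.2,0.025,0,0,0,0]]'
python3 shift.py '[[0,0.2,0.025,0,0,0,0],[0,0.2,0.025,0,0,0,0],[0,0.2,0.025,0,0,0,0],[0,0.2,0.025,0,0,0,0],[0,0.2,0.025,0,0,0,0]]'
python3 shift.py '[[0,0.2,0.025,0,0,0,0],[0,0.2,0.025,0,0,0,0],[0,0.2,0.025,0,0,0,0],[0,0.2,0.025,0,0,0,0],[0,0.2,0.025,0,0,0,0],[0,0.2,0.025,0,0,0,0]]' || python3 shift.py '[[0,0.2,0.025,0,0,0,0],[0,0.2,0.025,0,0,0,0],[0,0.2,0.025,0,0,0,0],[0,0.2,0.025,0,0,0,0],[0,0.2,0.025,0,0,0,0]]'
cat >> h.py <<'E'
Y=.131; O=np.array([.449,.267,0]); RS=np.array([[np.cos(Y),-np.sin(Y),0],[np.sin(Y),np.cos(Y),0],[0,0,1]])
def stand(p): return RS.T@(np.asarray(p)-O)
E
python3 - <<'E'
from h import *
print(stand(env.state()["ee_pos"]),env.state()["time_s"])
for n in("side","top"): cv2.imwrite(f"pics/{n}1.png",cam(n)[0][:,:,::-1])
a=cv2.imread("pics/side1.png")[150:300,260:460];b=cv2.imread("pics/top1.png")[130:280,150:350]
cv2.imwrite("pics/ab.png",cv2.resize(np.hstack([a,b]),(800,300),interpolation=2))
E
```

```text
time_s: 2.53
ee_pos: [0.4422, -0.0673, 0.3989]
tcp_rot: [3.141, -0.0, 1.696]
contact_force: [0.3, -0.0, 0.2]
finger_gap: 0.0003
grip_force: 0.0
time_s: 2.95
ee_pos: [0.4412, 0.1344, 0.3989]
tcp_rot: [3.141, -0.0, 1.696]
contact_force: [0.1, -0.3, 0.5]
finger_gap: 0.0005
grip_force: 0.0
time_s: 3.37
ee_pos: [0.4402, 0.3361, 0.3985]
tcp_rot: [-3.141, -0.0, 1.697]
contact_force: [-0.1, -0.4, -0.7]
finger_gap: 0.0002
grip_force: 0.0
[3.01417356e-04 6.96585232e-02 3.98520176e-01] 3.3667Traceback (most recent call last):
  File "shift.py", line 5, in <module>
    connect(sys.argv[1:4])
    ~~~~~~~^^^^^^^^^^^^^^^
ValueError: 1 to 5 rows of numbers within range
```

View pics/ab.png

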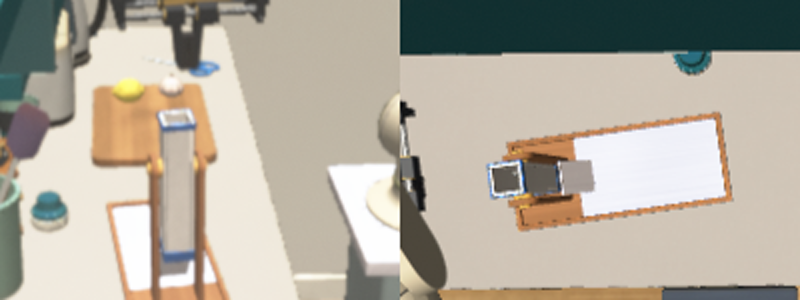

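The gripper is behind the tube and centred on it, clear of everything. Next I'll work out the pushing arc in tool axes.

Run:
```python
import numpy as np
th=np.radians(np.arange(0,141,10)); ph=np.clip((th-np.radians(40))*.4,0,.65)
def pose(t,f,r=.060):
    n=np.array([np.cos(t),np.sin(t)]);m=np.array([-np.sin(t),np.cos(t)])
    return np.array([0,.225])+r*m+(.021+.009*abs(np.cos(t-f)))*n
P=[(pose(t,f),f) for t,f in zip(th,ph)]
print([ (p.round(3).tolist(),round(f,2)) for p,f in P])
s=(np.array([.0697,.285]),0.)
rows=P
for k in range(0,len(P),5):
    out=[]
    for p,f in P[k:k+5]:
        d=p-s[0];a=s[1];x=np.array([np.cos(a),np.sin(a)])  # tool x in (y,z)
        z=np.array([np.sin(a),-np.cos(a)])
        out.append([0,round(d@x,3),0,round(d@z,3),0,round(f-a,2),0])
    print(out); s=P[min(k+4,len(P)-1)]
```

```text
[([0.03, 0.285], np.float64(0.0)), ([0.019, 0.289], np.float64(0.0)), ([0.007, 0.291], np.float64(0.0)), ([-0.005, 0.291], np.float64(0.0)), ([-0.017, 0.289], np.float64(0.0)), ([-0.028, 0.284], np.float64(0.07)), ([-0.039, 0.278], np.float64(0.14)), ([-0.048, 0.27], np.float64(0.21)), ([-0.055, 0.26], np.float64(0.28)), ([-0.06, 0.249], np.float64(0.35)), ([-0.063, 0.237], np.float64(0.42)), ([-0.064, 0.225], np.float64(0.49)), ([-0.063, 0.213], np.float64(0.56)), ([-0.06, 0.203], np.float64(0.63)), ([-0.056, 0.194], np.float64(0.65))]
[[0, np.float64(-0.04), 0, np.float64(-0.0), 0, np.float64(0.0), 0], [0, np.float64(-0.051), 0, np.float64(-0.004), 0, np.float64(0.0), 0], [0, np.float64(-0.063), 0, np.float64(-0.006), 0, np.float64(0.0), 0], [0, np.float64(-0.075), 0, np.float64(-0.006), 0, np.float64(0.0), 0], [0, np.float64(-0.087), 0, np.float64(-0.004), 0, np.float64(0.0), 0]]
[[0, np.float64(-0.011), 0, np.float64(0.004), 0, np.float64(0.07), 0], [0, np.float64(-0.021), 0, np.float64(0.011), 0, np.float64(0.14), 0], [0, np.float64(-0.03), 0, np.float64(0.019), 0, np.float64(0.21), 0], [0, np.float64(-0.038), 0, np.float64(0.029), 0, np.float64(0.28), 0], [0, np.float64(-0.043), 0, np.float64(0.04), 0, np.float64(0.35), 0]]
[[0, np.float64(-0.007), 0, np.float64(0.01), 0, np.float64(0.07), 0], [0, np.float64(-0.012), 0, np.float64(0.021), 0, np.float64(0.14), 0], [0, np.float64(-0.015), 0, np.float64(0.033), 0, np.float64(0.21), 0], [0, np.float64(-0.016), 0, np.float64(0.043), 0, np.float64(0.28), 0], [0, np.float64(-0.015), 0, np.float64(0.053), 0, np.float64(0.3), 0]]
```

```bash
python3 shift.py '[[0,0,0,0.1135,0,0,0],[0,0,0,0.1135,0,0,0],[0,0,0,0.1135,0,0,0],[0,0,0,0.1135,0,0,0]]'
python3 shift.py '[[0,-0.04,0,0,0,0,0],[0,-0.051,0,-0.004,0,0,0],[0,-0.063,0,-0.006,0,0,0],[0,-0.075,0,-0.006,0,0,0],[0,-0.087,0,-0.004,0,0,0]]'
python3 shift.py '[[0,-0.011,0,0.004,0,0.07,0],[0,-0.021,0,0.011,0,0.14,0],[0,-0.03,0,0.019,0,0.21,0],[0,-0.038,0,0.029,0,0.28,0],[0,-0.043,0,0.04,0,0.35,0]]'
python3 - <<'E'
from h import *
print(stand(env.state()["ee_pos"]))
for n in("side","top"): cv2.imwrite(f"pics/{n}2.png",cam(n)[0][:,:,::-1])
a=cv2.imread("pics/side2.png")[150:300,260:460];b=cv2.imread("pics/top2.png")[130:280,150:350]
cv2.imwrite("pics/ab2.png",cv2.resize(np.hstack([a,b]),(800,300),interpolation=2))
E
```

```text
time_s: 3.8
ee_pos: [0.4391, 0.3319, 0.2796]
tcp_rot: [-3.131, 0.004, 1.696]
contact_force: [-0.3, 0.1, -0.5]
finger_gap: 0.0006
grip_force: 0.0
time_s: 4.22
ee_pos: [0.4528, 0.2472, 0.2914]
tcp_rot: [3.138, -0.002, 1.699]
contact_force: [-0.3, 5.7, 1.8]
finger_gap: 0.0006
grip_force: 2.6
time_s: 4.63
ee_pos: [0.4588, 0.204, 0.2519]
tcp_rot: [3.135, -0.353, 1.701]
contact_force: [-2.0, 0.9, 6.8]
finger_gap: 0.0002
grip_force: 3.6
[ 0.00145067 -0.06377235  0.2519232 ]
```

View pics/ab2.png

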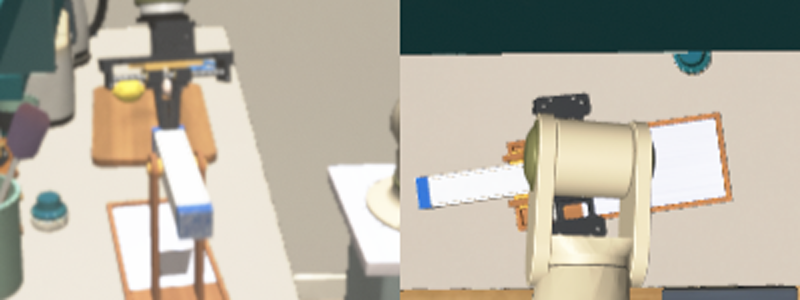

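The tube is level or slightly past it. In the crops its blue foot points to +y, at about (190,220) on the left and (423,190) on the right. The finger sits on the tube near the mouth. I'll complete the arc and hold.

```bash
python3 shift.py '[[0,-0.007,0,0.01,0,0.07,0],[0,-0.012,0,0.021,0,0.14,0],[0,-0.015,0,0.033,0,0.21,0],[0,-0.016,0,0.043,0,0.28,0],[0,-0.015,0,0.053,0,0.3,0]]'
python3 shift.py '[[0,0,0,0,0,0,0],[0,0,0,0,0,0,0],[0,0,0,0,0,0,0],[0,0,0,0,0,0,0],[0,0,0,0,0,0,0]]'
python3 - <<'E'
from h import *
print(stand(env.state()["ee_pos"]))
for n in("side","top"): cv2.imwrite(f"pics/{n}3.png",cam(n)[0][:,:,::-1])
a=cv2.imread("pics/side3.png")[150:300,260:460];b=cv2.imread("pics/top3.png")[130:280,150:350]
cv2.imwrite("pics/ab3.png",cv2.resize(np.hstack([a,b]),(800,300),interpolation=2))
E
```

```text
time_s: 5.15
ee_pos: [0.4587, 0.2075, 0.1953]
tcp_rot: [3.139, -0.65, 1.7]
contact_force: [0.6, -5.8, 7.3]
finger_gap: 0.0001
grip_force: 4.6
time_s: 5.57
ee_pos: [0.4579, 0.2082, 0.1956]
tcp_rot: [3.139, -0.646, 1.703]
contact_force: [0.9, -6.8, 1.5]
finger_gap: 0.0006
grip_force: 2.9
[ 0.00110911 -0.05947282  0.19559512]
```

View pics/ab3.png

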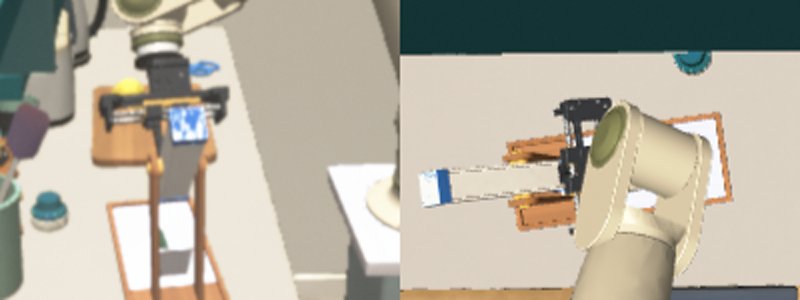

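Green shows in the tray at about (163,240) in the left crop, so the peeler has come out. I'll hold a little longer, then back off along the finger so the tube can return.

```bash
python3 shift.py '[[0,0,0,0.004,0,0,0],[0,0,0,0.004,0,0,0],[0,0,0,0,0,0,0],[0,0,0,0,0,0,0],[0,0,0,0,0,0,0]]' >/dev/null
python3 shift.py '[[0,0,0,0,0,0,0],[0,0,0,0,0,0,0],[0,0,0,0,0,0,0],[0,0,0,0,0,0,0],[0,0,0,0,0,0,0]]' > /dev/null
python3 shift.py '[[0,0,0,-0.2,0,0,0],[0,0,0,-0.2,0,0,0],[0,0,0,-0.2,0,0,0],[0,0,0,-0.2,0,0,0],[0,0,0,-0.2,0,0,0]]'
python3 shift.py '[[0.088,-0.2,0,0,0,-0.6,0],[0.088,-0.2,0,0,0,-0.6,0],[0.088,-0.2,0,0,0,-0.6,0],[0.088,-0.2,0,0,0,-0.6,0],[0.088,-0.2,0,0,0,-0.6,0]]'
python3 shift.py '[[0.088,-0.15,0,0,0,-0.046,0],[0.088,-0.15,0,0,0,-0.046,0],[0.088,-0.15,0,0,0,-0.046,0],[0.088,-0.15,0,0,0,-0.046,0],[0.088,-0.15,0,0,0,-0.046,0]]'
for i in 1 2 3 4; do python3 shift.py '[[0.088,0,0,0,0,0,0],[0.088,0,0,0,0,0,0],[0.088,0,0,0,0,0,0],[0.088,0,0,0,0,0,0],[0.088,0,0,0,0,0,0]]' | grep -E "time|pos"; done
python3 - <<'E'
from h import *
S=cam("side");T=cam("top")
for n,c in(("side",S),("top",T)):
    cv2.imwrite(f"pics/{n}4.png",c[0][:,:,::-1])
    hsv=cv2.cvtColor(c[0],cv2.COLOR_RGB2HSV)
    roi=(300,200,400,320) if n=="side" else (190,175,330,250)
    for k in big(cv2.inRange(hsv,(38,60,30),(82,255,255)),10,roi):
        r=cv2.minAreaRect(k);print(n,r); P=np.array([onz(c,p,.02) for p in cv2.boxPoints(r)]);print(P.mean(0).round(4),(P[1:3]-P[:2]).round(3).tolist(),stand(P.mean(0)).round(4))
a=cv2.imread("pics/side4.png")[150:300,260:460];b=cv2.imread("pics/top4.png")[130:280,150:350]
cv2.imwrite("pics/ab4.png",cv2.resize(np.hstack([a,b]),(800,300),interpolation=2))
E
```

```text
time_s: 6.92
ee_pos: [0.4724, 0.0871, 0.3554]
tcp_rot: [3.142, -0.649, 1.7]
contact_force: [0.1, -0.3, -1.0]
finger_gap: 0.0004
grip_force: 0.0
time_s: 7.33
ee_pos: [0.4929, -0.0711, 0.231]
tcp_rot: [-3.14, -0.044, 1.701]
contact_force: [-0.6, 0.5, -0.5]
finger_gap: 0.0318
grip_force: 0.0
time_s: 7.75
ee_pos: [0.5123, -0.222, 0.2233]
tcp_rot: [-3.139, -0.005, 1.696]
contact_force: [-0.8, -0.1, -0.1]
finger_gap: 0.065
grip_force: 0.0
time_s: 8.17
ee_pos: [0.5125, -0.217, 0.2253]
time_s: 8.58
ee_pos: [0.5125, -0.218, 0.225]
time_s: 9.0
ee_pos: [0.5125, -0.218, 0.225]
time_s: 9.42
ee_pos: [0.5125, -0.218, 0.225]
top ((264.98651123046875, 213.91891479492188), (3.1235809326171875, 30.57821273803711), 80.53767395019531)
[0.4674 0.1373 0.02  ] [[0.015, -0.1, 0.0], [-0.01, -0.002, 0.0]] [ 0.0013 -0.131   0.02  ]
```

View pics/ab4.png

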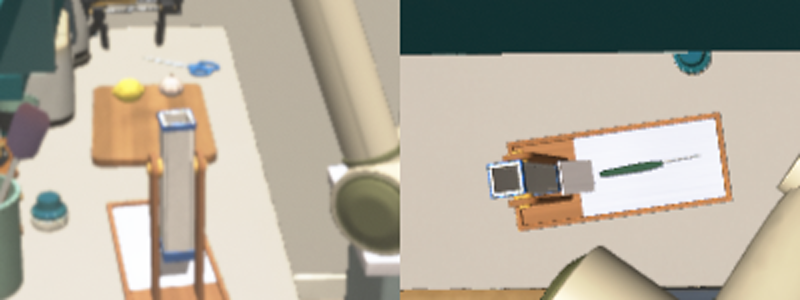

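The peeler lies in the tray roughly along the stand's y. In the right crop the handle's left end is at (600,172) and the blade tip at (700,156). The tube is upright again. Next I'll measure its centre and yaw precisely.

```bash
cat > pk.py <<'E'
from h import *
c=cam("top");g=cv2.cvtColor(c[0],cv2.COLOR_RGB2GRAY).astype(int)
pts=[]
for v in range(185,245):
    for u in range(235,320):
        p=onz(c,(u,v),.012);s=stand(p)
        if abs(s[0])<.05 and -.262<s[1]<-.068 and g[v,u]<225 and not(s[1]>-.08 and g[v,u]>130): pts.append((*p[:2],s[0],s[1]))
pts=np.array(pts);vx,vy,_,_=cv2.fitLine(pts[:,:2].astype(np.float32),cv2.DIST_HUBER,0,.01,.01).ravel()
t=pts[:,:2]@[vx,vy];i,j=t.argmin(),t.argmax()
print(len(pts),"ends",pts[i].round(4),pts[j].round(4),"len",np.ptp(t),"angle",np.arctan(vx/vy),"mean",pts.mean(0).round(4))
m=(pts[i,:2]+pts[j,:2])/2; n=np.array([-vy,vx]); m=m+n*((pts[:,:2].mean(0)-m)@n)
print("mid",m); s=env.state();y=s["tcp_rot"][2];d=m-s["ee_pos"][:2]
print("yaw",y,"tool dx dy",d@[np.cos(y),np.sin(y)],d@[np.sin(y),-np.cos(y)],s["ee_pos"],s["finger_gap"])
E
python3 pk.py
```

```text
187 ends [ 0.4579  0.1886 -0.0015 -0.0789] [ 0.4893  0.0247  0.0083 -0.2455] len 0.16691785345483223 angle -0.18021841 mean [ 0.4696  0.1212  0.0014 -0.1472]
mid [0.47228652 0.10639105]
yaw 1.6997803996485867 tool dx dy 0.326828627478546 0.0018686655897846294 [ 0.51247228 -0.217963    0.22497854] 0.08803279394521152
```

```bash
python3 shift.py '[[0.06,0.163,0.001,0,0,0,0],[0.06,0.163,0.001,0,0,0,0],[0.06,0.163,0.001,0,0,0,0],[0.06,0.163,0.001,0,0,0,0],[0.06,0.163,0.001,0,0,0,0]]' 25 >/dev/null
python3 shift.py '[[0.06,0.1635,0.001,0,0,0,-0.05],[0.06,0.1635,0.001,0,0,0,-0.05],[0.06,0.1635,0.001,0,0,0,-0.05],[0.06,0.1635,0.001,0,0,0,-0.05],[0.06,0.1635,0.001,0,0,0,-0.05]]' |grep pos
python3 shift.py '[[0.06,0,0,0.155,0,0,0],[0.06,0,0,0.155,0,0,0],[0.06,0,0,0.155,0,0,0],[0.06,0,0,0.155,0,0,0],[0.06,0,0,0.155,0,0,0]]' |grep pos
python3 shift.py '[[0.06,0,0,0.02,0,0,0],[0.06,0,0,0.04,0,0,0],[0.06,0,0,0.05,0,0,0],[0.06,0,0,0.059,0,0,0],[0.06,0,0,0.059,0,0,0]]'
python3 shift.py '[[0.01,0,0,0,0,0,0],[0.01,0,0,0,0,0,0],[0.01,0,0,0,0,0,0],[0.01,0,0,0,0,0,0],[0.01,0,0,0,0,0,0]]'
python3 shift.py '[[0.01,0,0,0,0,0,0],[0.01,0,0,0,0,0,0],[0.01,0,0,0,0,0,0],[0.01,0,0,0,0,0,0],[0.01,0,0,0,0,0,0]]'
```

```text
ee_pos: [0.4713, 0.1109, 0.2266]
ee_pos: [0.47, 0.106, 0.0668]
time_s: 11.23
ee_pos: [0.4728, 0.1065, 0.0123]
tcp_rot: [-3.142, -0.004, 1.749]
contact_force: [-0.5, -0.4, 1.3]
finger_gap: 0.06
grip_force: 0.0
time_s: 11.65
ee_pos: [0.4726, 0.1069, 0.0128]
tcp_rot: [3.141, -0.004, 1.75]
contact_force: [-0.2, 0.5, -1.1]
finger_gap: 0.029
grip_force: 0.0
time_s: 12.07
ee_pos: [0.4724, 0.107, 0.0125]
tcp_rot: [3.141, -0.004, 1.75]
contact_force: [-1.2, 0.3, 3.3]
finger_gap: 0.0174
grip_force: 24.7
```

It's gripped across the 18 mm side, so it is standing on its edge, 25 mm tall. I'll lift it and carry it over the empty half of the board.

```bash
python3 shift.py '[[0.01,0,0,-0.02,0,0,0],[0.01,0,0,-0.05,0,0,0],[0.01,0,0,-0.08,0,0,0],[0.01,0,0,-0.12,0,0,0],[0.01,0,0,-0.12,0,0,0]]' 25 |grep -E "pos|gap|grip"
python3 shift.py '[[0.01,-0.03,-0.005,0,0,0,0],[0.01,-0.06,-0.01,0,0,0,0],[0.01,-0.09,-0.015,0,0,0,0],[0.01,-0.12,-0.02,0,0,0,0],[0.01,-0.15,-0.025,0,0,0,0]]' |grep -E "pos|gap|grip"
python3 shift.py '[[0.01,-0.03,-0.005,0,0,0,0],[0.01,-0.06,-0.01,0,0,0,0],[0.01,-0.09,-0.015,0,0,0,0],[0.01,-0.12,-0.02,0,0,0,0],[0.01,-0.15,-0.025,0,0,0,0]]' |grep -E "pos|gap|grip"
python3 shift.py '[[0.01,-0.03,-0.005,0,0,0,0.05],[0.01,-0.05,-0.009,0,0,0,0.1],[0.01,-0.071,-0.0114,0,0,0,0.15],[0.01,-0.071,-0.0114,0,0,0,0.15],[0.01,-0.071,-0.0114,0,0,0,0.15]]'
python3 - <<'E'
from h import *
for n in("side","top"): cv2.imwrite(f"pics/{n}5.png",cam(n)[0][:,:,::-1])
a=cv2.imread("pics/side5.png")[150:300,260:460];b=cv2.imread("pics/top5.png")[130:280,300:500]
cv2.imwrite("pics/ab5.png",cv2.resize(np.hstack([a,b]),(800,300),interpolation=2))
E
```

```text
ee_pos: [0.4749, 0.1065, 0.1381]
finger_gap: 0.017
grip_force: 24.7
ee_pos: [0.4741, -0.0469, 0.1312]
finger_gap: 0.0173
grip_force: 24.7
ee_pos: [0.4762, -0.1991, 0.1304]
finger_gap: 0.0168
grip_force: 24.7
time_s: 13.73
ee_pos: [0.4777, -0.2699, 0.1299]
tcp_rot: [-3.14, -0.005, 1.599]
contact_force: [-0.8, 0.9, -1.4]
finger_gap: 0.0176
grip_force: 24.7
```

View pics/ab5.png

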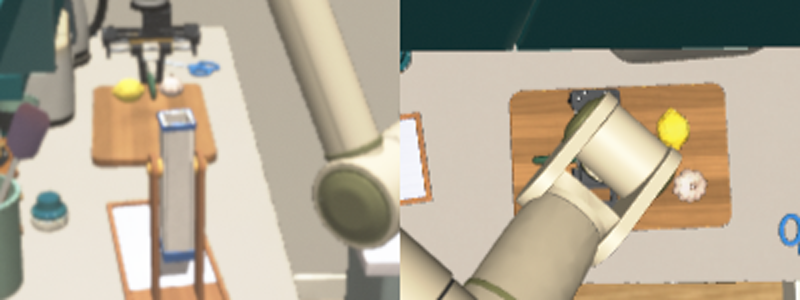

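The peeler's handle shows at about (540,160) in the right crop, over the board's empty half. The lemon and garlic are untouched. I'll lower and release.

```bash
python3 shift.py '[[0.01,0,0,0.03,0,0,0],[0.01,0,0,0.06,0,0,0],[0.01,0,0,0.08,0,0,0],[0.01,0,0,0.09,0,0,0],[0.01,0,0,0.095,0,0,0]]' |grep -E "pos|force"
python3 shift.py '[[0.01,0,0,0.002,0,0,0],[0.01,0,0,0.004,0,0,0],[0.01,0,0,0.006,0,0,0],[0.01,0,0,0.007,0,0,0],[0.01,0,0,0.007,0,0,0]]' |grep -E "pos|force|gap"
python3 shift.py '[[0.03,0,0,0,0,0,0],[0.03,0,0,0,0,0,0],[0.03,0,0,0,0,0,0],[0.04,0,0,0,0,0,0],[0.05,0,0,0,0,0,0]]'
python3 shift.py '[[0.06,0,0,0,0,0,0],[0.06,0,0,0,0,0,0],[0.06,0,0,-0.03,0,0,0],[0.06,0,0,-0.07,0,0,0],[0.06,0,0,-0.11,0,0,0]]' | grep -E "pos|force"
python3 shift.py '[[0.06,0.04,0,-0.04,0,0,0],[0.06,0.08,0,-0.08,0,0,0],[0.06,0.12,-0.03,-0.1,0,0,0],[0.06,0.16,-0.06,-0.1,0,0,0],[0.06,0.16,-0.06,-0.1,0,0,0]]' |grep -E "pos|force"
python3 - <<'E'
from h import *
for n in("side","top"): cv2.imwrite(f"pics/{n}6.png",cam(n)[0][:,:,::-1])
a=cv2.imread("pics/side6.png")[150:300,260:460];b=cv2.imread("pics/top6.png")[130:280,300:500]
cv2.imwrite("pics/ab6.png",cv2.resize(np.hstack([a,b]),(800,300),interpolation=2))
E
```

```text
ee_pos: [0.4777, -0.268, 0.0347]
contact_force: [-0.2, -0.4, -0.9]
grip_force: 24.7
ee_pos: [0.4781, -0.2693, 0.0292]
contact_force: [0.2, 0.1, -1.2]
finger_gap: 0.0172
grip_force: 24.7
time_s: 15.08
ee_pos: [0.4781, -0.2692, 0.0289]
tcp_rot: [-3.141, -0.004, 1.6]
contact_force: [0.4, 0.0, 0.5]
finger_gap: 0.0412
grip_force: 0.0
ee_pos: [0.4776, -0.2692, 0.1396]
contact_force: [1.0, -0.9, 0.4]
grip_force: 0.0
ee_pos: [0.4132, -0.1113, 0.2401]
contact_force: [0.0, 0.6, -0.5]
grip_force: 0.0
```

View pics/ab6.png

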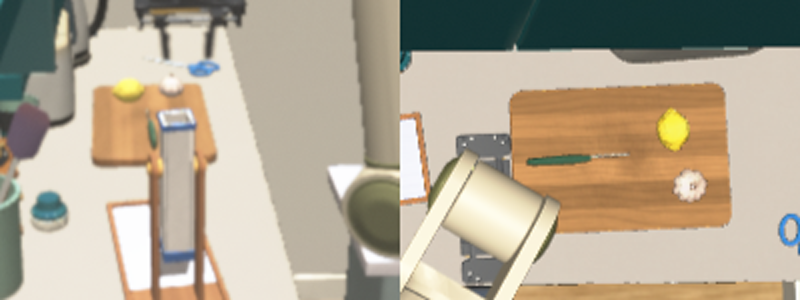

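The peeler is on the board. In the right crop its handle end is at (526,161), about 23 mm inside the edge at x = 512, and its tip is at (628,154). The tube is upright, and the lemon and garlic haven't moved. I'll hand the job in.

```bash
python3 shift.py '[[0.06,0,0,0,0,0,0],[0.06,0,0,0,0,0,0],[0.06,0,0,0,0,0,0],[0.06,0,0,0,0,0,0],[0.06,0,0,0,0,0,0]]' | grep time; python3 -c "
from plant import env
print(env.finish_job())"
```

```text
time_s: 16.43
the job is handed in; nothing more can be done
None
```

I handed the job in at about 16.4 s, with no verdict returned: the last pictures show the peeler released on the board about 23 mm inside its edge (on its 18 mm side, so 25 mm tall), the tube upright and the lemon and garlic not visibly moved; I did not re-measure the timer, but nothing touched it.

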